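# Clear a jammed glue stick and feed it through the dispenser the right way

## Task

A glue stick has jammed crosswise in the narrowing of the desk dispenser, its ends caught under the clear corner guards. Push it back up into the open hopper, lift it out and lay it down on the blue notebook; then pick it up again by its orange-red end, lay it lengthwise in the hopper with the white end leading down the chute, and push it through until it lies against the blue stop at the bottom. Leave the mug, the sticky notes and the red memory stick where they are.

Things in the scene. Friction and masses are not known exactly. Their poses are not given: they have to be found in the camera images.
- dispenser: white glue stick dispenser on an aluminium stand, fixed to the desk, 320 long x 134 wide x 130 high. Origin: centre of its base on the desk; x runs level toward the low end with the blue stop, z up, y across. Its floor slopes down 12 degrees toward +x (a stick does not slide on it by itself). Floor at u mm down the slope from the back wall: x = -151.6 + 0.978 u, z = 85 - 0.208 u (mm)
- hopper_mid (a point): on the floor, middle line of the open hopper, u = 52 mm (u: mm along the sloping floor from the back wall); axes as the dispenser's. Hopper: u 0..100, 124 wide inside, walls 5 thick and 40 above the floor; then a taper u 100..155 narrows evenly from 124 to 52 wide. A stick lying crosswise can be lifted out once its middle is above u = 70
- guard_slot (a point): on the floor, middle line of the taper, u = 120 mm, under the open slot between the two clear plastic guards (4 thick, underside 34 above the floor) that cover the left and right corners at u = 84..157. The slot between them is 52 wide and lets shut fingers down to the floor and along the chute
- throat_mid (a point): on the floor, middle line of the narrow throat, u = 178 mm. Throat: u 155..202, 52 wide inside, open on top, walls 40 above the floor
- bay_mid (a point): on the floor, middle line of the collecting bay, u = 258 mm. Bay: u 202..310, 52 wide, walls 15 high, open on top; blue stop, 29 high, at u = 310. A stick against the stop has its middle at u = 263 mm
- stick_mid (a point): centre of the glue stick (half-way along and up): 94 long, 27 wide and high, behaves as a square bar (does not roll), 20 to 45 g. Its x axis runs along the stick from the white end (-x) to the orange-red end (+x), its z up when it lies as it does at the start. It starts across the chute, its middle at about u = 105 mm
- stick_cap (a point): point on the glue stick's axis inside the orange-red end, 33 mm from its centre
- stick_nose (a point): point on the glue stick's axis inside the white end, 33 mm from its centre
- notebook_top (a point): centre of the top face, 11 mm above the desk, of the dark blue notebook, 146 (its x) x 103 (its y), fixed to the desk
- mug: white mug, 83 x 118 x 93 high, origin under its centre: a bystander
- sticky_pad: yellow sticky note pad, 76 x 76 x 19: a bystander
- usb_red: red memory stick, 58 x 19 x 9: a bystander
There are look-alikes about, which are no part of the job. What is shaped like the part that bears stick_mid but pink or yellow is not meant.

How it is judged (in metres and radians):
On the way, in this order (a step that is already met when the one before it is completed fails the run):
1. the glue stick is pushed back up into the open hopper, clear of the guards, still lying in it (x of stick_mid in the frame of dispenser below -0.08 m and z of stick_mid in the frame of dispenser between 0.075 and 0.108 m), for 0.1 s.
2. the glue stick lies released on the notebook (contact force between glue_stick and notebook above 0.04 N and contact force between glue_stick and the fingers below 0.05 N and linear speed of glue_stick below 0.03 m/s and angle between stick_mid's own x axis and vertical between 1.4 and 1.74 rad), for 0.2 s.
3. it is held again by its orange-red end, clear of the notebook (contact force between glue_stick and the fingers above 0.5 N and distance between the grasp point and stick_cap below 0.025 m and contact force between glue_stick and notebook below 0.02 N and height (world z) of stick_mid above 0.045 m), for 0.1 s.
4. it lies lengthwise on the chute floor, white end leading down between the guards (x of stick_nose in the frame of dispenser above -0.031 m and x of stick_cap in the frame of dispenser below -0.012 m and x of stick_mid in the frame of dispenser below 0.0175 m and z of stick_mid in the frame of dispenser between 0.055 and 0.086 m and angle between the x axis of stick_mid and the x axis of dispenser, either way round below 0.45 rad), for 0.1 s.
At the end, for the whole second after the job is handed in: The glue stick lies still and released on the floor of the collecting bay, lengthwise, white end down the chute, that end within 13 mm of the blue stop (x of stick_mid in the frame of dispenser above 0.0955 m and x of stick_cap in the frame of dispenser below 0.085 m and x of stick_nose in the frame of dispenser above 0.12 m and y of stick_mid in the frame of dispenser between -0.02 and 0.02 m and z of stick_mid in the frame of dispenser between 0.033 and 0.055 m and linear speed of glue_stick below 0.02 m/s); the robot touches nothing.
It fails at once if the mug is moved more than 30 mm (distance of mug from where it was at the start of the episode above 0.03 m).
It fails at once if the sticky note pad is moved more than 30 mm (distance of sticky_pad from where it was at the start of the episode above 0.03 m).
It fails at once if the red memory stick is moved more than 30 mm (distance of usb_red from where it was at the start of the episode above 0.03 m).
It also fails if it takes over 64 s, if anything falls off the work surface, if the arm or the gripper's body presses on something with over 40 N, if the wrist force passes 120 N, or if a joint passes its speed limit or range.

## Robot

A 6-joint arm with a two-finger parallel gripper is mounted at the origin on a cart in front of the work surface, level with it; the furniture and walls round the work are solid. World frame = base frame: x ahead of the robot, y to its left, z up, the work surface at z = 0. Lengths are in mm, angles in rad, forces in N, time in s.
With the tool pointing down it reaches from about 350 to 975 mm from the base axis. Payload 7.1 kg.
Tool frame: the origin (TCP) lies midway between the tips of the shut fingers; the grasp point (between the pads) lies 19 mm behind it; z points along the fingers, y is the line along which they close (so a half turn about z gives the same grasp; the last joint's range is limited). The gripper opens to 88 mm and grips with 3 to 60 N. Pads are 20 mm wide; open, the fingers measure 115 mm over their backs; the gripper's body (75 mm by 178 mm) begins 61 mm behind the grasp point.
Start: joints at [1.249, 0.423, 1.63, -0, 1.089, -0.019], TCP at [186.339, 596.559, 222.675] pointing down, gripper open.
Joint ranges: [-3, 3], [-0.9, 2.11], [0.09, 2.58], [-1.31, 4.45], [0.11, 2.69], [-2.54, 2.54]. Speed limits (rad/s): [2.39, 2.39, 3.01, 3.14, 3.14, 3.14].

## Interface

Orientations are given as a rotation vector (axis times angle).
In Python, from workcell import ctrl gives the robot as it stands. The module is installed in compiled form; this text tells all that it offers.
- The arm moves only by the tool servo_tool, never from a script. Its argument "increments" is a list of rows, each a list of 7 numbers: the shift along the world's x, y, z in cm, then the turn, a rotation vector about the world's x, y, z in degrees, then the opening, from -1 (shut) to 1 (fully open). A call has 1 to 20 rows; each row is the pose to reach, as a shift and turn from the pose commanded when the call began; what a row does not reach only later rows make up. A row lasts 1/12 s, in which the tool goes at most 41.7 mm and 7.16 degrees, less where a joint would pass 70% of its speed; a pose out of reach is approached as far as the arm can. A call with a gripper value outside its range is refused whole. The fingers move at their own pace and stop on an object; the grip force is fixed at half the most. Time passes only in rows, so rows that repeat a pose let the fingers close. It gives the time, the measured TCP pose, the force, the opening and the grip force at its end, in the units of the state.
- ctrl.get_obs(): the state, without advancing time (a new reading comes with each control period).
- ctrl.get_image(name): name is "scene" or "top" or "wrist"; returns a dict with "image" (400x640x3 uint8, red, green, blue), "fx", "fy", "cx", "cy" (pixels), "k1" (the pictures are not rectified: a ray, as slopes to the right and down, at radius r is drawn at 1 + k1 r^2 times it, then the intrinsics apply), "extrinsics" (4x4, takes a point from camera to world coordinates); the wrist camera has in their place "tool_from_camera" (4x4, takes a point from camera to tool coordinates, whose origin is the TCP and whose axes are the flange's). Camera axes: x right, y up, looking along -z (the intrinsics and any distortion apply to the point x, -y, -z); pixel columns grow to the right and rows downward; lengths in mm; the calibration is good to about 2 mm. A picture is of the moment at which its call begins: read the wrist's pose just before it. There is no depth.
- ctrl.close_job(): hands the job in; it is judged then, once.
The state is a dict: "t": time; "qpos": joint angles; "qvel": joint speeds; "joint_torque": joint torques, N m; "ee_pos": TCP position; "orientation": TCP orientation; "ft_force": force on the tool from outside, world axes, zero at the start; "moment": the same for the moment, N m; "width": finger opening in mm; "grasp_force": force on a finger pad.
Only numpy, scipy, OpenCV 4.12 (cv2) and the standard library are available. Lean on these libraries where they do the work, as an engineer would, in place of code of your own. Each camera call takes 0.05 s, during which the arm holds its last target. There are 200 camera calls.

## Working session

There is one attempt and no reset: what is moved stays moved. The work goes in short steps, Python scripts to look and compute and a tool call to move; the robot and the scene stay as the last step left them, time stands still between calls to the robot, and variables do not carry over. Pictures are saved under pics/ and viewed, at most 10 in all, crops included, and the job is handed in when it is done.

Besides the shell and the picture viewer there is one more tool, called after "Request:" by a JSON object that holds its "method" and its "body". servo_tool: Moves the arm, as the interface text tells. Its arguments: {"type":"object","properties":{"increments":{"type":"array","items":{"type":"array","items":{"type":"number"}}}},"required":["increments"]}

```bash
mkdir -p pics; cat > h.py <<'E'
import numpy as np, cv2
from workcell import ctrl
from scipy.spatial.transform import Rotation as R
def save(name,fn):
    d=ctrl.get_image(name); cv2.imwrite(fn,cv2.cvtColor(d["image"],cv2.COLOR_RGB2BGR))
    np.savez(fn+".npz",**d); return d
def load(fn): return dict(np.load(fn+".npz"))
def ray(d,u,v,T=None):
    K=np.array([[d["fx"],0,d["cx"]],[0,d["fy"],d["cy"]],[0,0,1.]],float)
    p=cv2.undistortPoints(np.array([[[u,v]]],float),K,np.array([float(d["k1"]),0,0,0,0]))[0,0]
    T=d["extrinsics"] if T is None else T
    return T[:3,3], T[:3,:3]@np.array([p[0],-p[1],-1.])
def onz(d,u,v,z,T=None):
    o,r=ray(d,u,v,T); return o+r*(z-o[2])/r[2]
E
python3 - <<'E'
from h import *
for n in("scene","top"):
    d=save(n,f"pics/{n}0.png"); print(n,d["fx"],d["cx"],d["cy"],d["k1"],d["extrinsics"].round(2).tolist())
o=ctrl.get_obs(); print(o["ee_pos"],o["orientation"],o["t"],o["ft_force"],o["width"])
E
```

```text
scene 455.92924595310774 323.64446912517224 197.9453140712344 -0.027483087680964507 [[0.52, 0.4, -0.75, -313.53], [-0.86, 0.27, -0.44, -561.29], [0.02, 0.87, 0.48, 664.39], [0.0, 0.0, 0.0, 1.0]]
top 433.5763032842755 315.88137285784154 201.49748527229357 0.0017897420171051762 [[0.02, 1.0, -0.07, 519.33], [-1.0, 0.02, -0.01, -26.95], [-0.01, 0.07, 1.0, 1174.36], [0.0, 0.0, 0.0, 1.0]]
[186.20313962 596.10990647 221.99911271] [-4.73752356e-01 -3.10543676e+00  2.06100094e-03] 0.1 [0.21429556 0.15105372 0.38454268] 87.4868283179724
```

View pics/scene0.png

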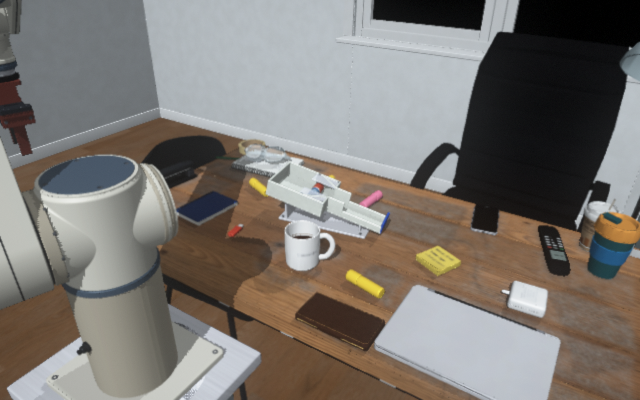

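View pics/top0.png

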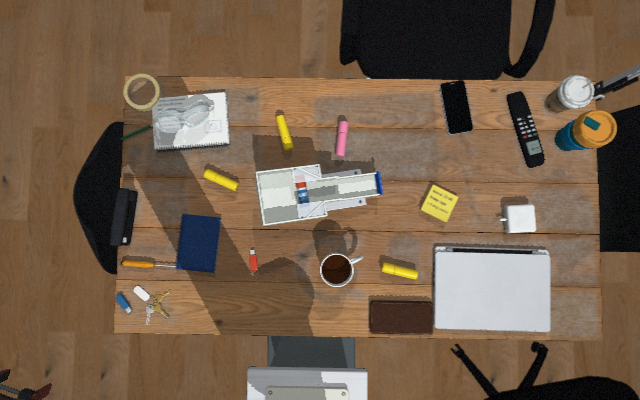

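The top view has the dispenser at (257–382, 165–223), the notebook at (200, 243), the mug at (337, 268), the memory stick at (253, 260) and the notes at (438, 202). Glue-stick shapes:
- yellow at (221, 179), (284, 131) and (399, 270)
- pink at (342, 138)
- one lying across the chute at (302, 190), white with an orange-red end; this fits the description

I'll confirm that one in an enlarged crop.

```bash
python3 - <<'E'
import cv2,numpy as np
a=cv2.imread("pics/top0.png")[155:230,248:392]; b=cv2.imread("pics/scene0.png")[155:240,258:398]
a=cv2.resize(a,None,fx=5,fy=4.0*1.25,interpolation=3)[:, :720]
b=cv2.resize(b[:44+0],None,fx=5,fy=5,interpolation=3)[:, :700]
c=np.zeros((600,720,3),np.uint8); c[:375]=a; c[380:600,:700]=b[:220]
cv2.imwrite("pics/crop1.png",c)
E
```

```text
(no output)
```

View pics/crop1.png

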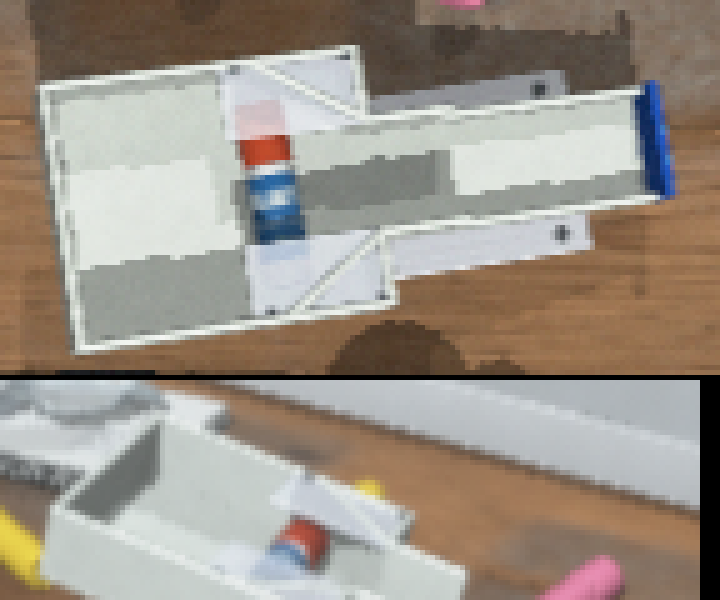

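The crop confirms it: an orange-red cap at crop (265, 150), a blue label, and a white end under the lower guard at (285, 255), i.e. about px (302, 192). The orange end points to image-up (world +x, dispenser +y). Next come the dispenser and notebook poses.

```bash
cat >> h.py <<'E'
def frame(tx,ty,yaw):
    T=np.eye(4);T[:3,:3]=R.from_euler('z',yaw).as_matrix();T[:2,3]=tx,ty;return T
def chute(u,y,h):  # dispenser coords of point at u, y, height h normal to floor
    s,c=np.sin(np.radians(12)),np.cos(np.radians(12))
    return np.array([-151.6+c*u+s*h, y, 85-s*u+c*h])
def project(d,p,T=None):
    T=d["extrinsics"] if T is None else T
    q=np.linalg.inv(T)@np.append(p,1); x,y=q[0]/-q[2],-q[1]/-q[2]; k=1+d["k1"]*(x*x+y*y)
    return np.array([d["fx"]*x*k+d["cx"],d["fy"]*y*k+d["cy"]])
E
python3 - <<'E'
from h import *
from scipy.optimize import least_squares
d=load("pics/top0.png")
px=lambda a,b:(248+a/5-.4,155+b/5-.4)
obs=[(px(39,87),chute(-5,67,40)),(px(77,353),chute(-5,-67,40)),(px(357,47),chute(157,67,38)),(px(397,303),chute(157,-67,38)),
     (px(647,83),chute(310,31,29)),(px(665,200),chute(310,-31,29))]
# rays on known heights, then rigid fit
W=np.array([onz(d,*p,q[2])[:2] for p,q in obs]); L=np.array([q[:2] for _,q in obs])
f=lambda x:((R.from_euler('z',x[2]).as_matrix()[:2,:2]@L.T).T+x[:2]-W).ravel()
s=least_squares(f,[560,0,-1.5]); print(s.x, np.degrees(s.x[2])); print(s.fun.reshape(-1,2).round(1))
sc=load("pics/scene0.png"); T=frame(*s.x)
for p,q in obs: print(project(sc,(T@np.append(q,1))[:3]).round(1),end=' ')
print()
im=cv2.cvtColor(d["image"],cv2.COLOR_RGB2HSV)
m=cv2.inRange(im,(105,90,20),(130,255,140)); m[:, :170]=0; m[:,230:]=0; m[:205]=0; m[280:]=0
c=max(cv2.findContours(m,0,2)[0],key=cv2.contourArea); r=cv2.boxPoints(cv2.minAreaRect(c)); 
P=np.array([onz(d,*p,11)[:2] for p in r]); print("nb",P.round(1).tolist(),P.mean(0).round(1),[np.linalg.norm(P[i]-P[i-1]).round(1) for i in range(4)])
m=cv2.inRange(im,(0,150,90),(12,255,255)); m[:, :290]=0; m[:,315:]=0; m[:170]=0;m[205:]=0
v,u=np.nonzero(m); b=onz(d,u.mean(),v.mean(),91); print("orange",u.mean(),v.mean(),(np.linalg.inv(T)@np.append(b,1)).round(1))
E
```

```text
[618.73627995 -24.64690407  -1.40240891] -80.35211167904913
[[ 1.8  1.1]
 [-1.1  0.4]
 [ 0.8 -0. ]
 [-2.5 -0.4]
 [ 0.5 -0.2]
 [ 0.5 -0.8]]
[288.2 160.5] [266.2 179.8] [339.8 181.8] [322.  203.6] [386.8 211.1] [380.6 222.5] 
nb [[412.3, 356.1], [559.5, 344.4], [549.1, 240.4], [402.2, 252.9]] [480.8 298.5] [np.float64(103.7), np.float64(147.6), np.float64(104.6), np.float64(147.4)]
orange 300.45454545454544 184.61363636363637 [-44.3  21.5  91.    1. ]
```

Request:
{"method": "servo_tool", "body": {"increments": [[4, -6, 1, 0, 0, -7, 1], [8, -12, 2, 0, 0, -14, 1], [12, -18, 3, 0, 0, -21, 1], [16, -24, 4, 0, 0, -28, 1], [18, -27, 5, 0, 0, -35, 1], [20, -30, 6, 0, 0, -42, 1], [22, -33, 7, 0, 0, -49, 1], [24, -36, 8, 0, 0, -56, 1], [26, -39, 9, 0, 0, -63, 1], [28, -42, 10, 0, 0, -70, 1], [30, -45, 10, 0, 0, -77, -1], [32, -48, 10, 0, 0, -84, -1], [34, -51, 10, 0, 0, -91, -1], [36, -54, 10, 0, 0, -98, -1], [38, -57, 10, 0, 0, -105, -1], [40, -60, 10, 0, 0, -112, -1], [40, -60, 10, 0, 0, -119, -1], [40, -60, 10, 0, 0, -126, -1], [40, -60, 10, 0, 0, -133, -1], [40, -60, 10, 0, 0, -140, -1]]}}

```text
t: 1.77
ee_pos: [586.7, -5.2, 321.9]
orientation: [-3.083, -0.603, 0.002]
ft_force: [-0.0, 0.6, -0.7]
width: 24.3
grasp_force: 0.0
```

Request:
{"method": "servo_tool", "body": {"increments": [[0, 0, 0, 0, 0, -7, -1], [0, 0, 0, 0, 0, -13, -1], [0, 0, 0, 0, 0, -13, -1]]}}

```text
t: 2.02
ee_pos: [586.1, -3.6, 322.2]
orientation: [-3.131, -0.258, 0.002]
ft_force: [0.6, 0.1, 0.3]
width: 4.6
grasp_force: 0.0
```

```bash
python3 - <<'E'
from h import *
o=ctrl.get_obs(); d=save("wrist","pics/w1.png"); np.savez("pics/w1_o.npz",p=o["ee_pos"],r=o["orientation"])
print(o["t"],o["qpos"].round(2),o["ee_pos"],o["orientation"],o["width"],o["ft_force"]); print(d["fx"],d["cx"],d["cy"],d["k1"],d["tool_from_camera"].round(2).tolist())
E
```

```text
2.0167 [-0.03  0.27  1.62 -0.    1.26  1.38] [586.08154417  -3.63372181 322.18066832] [-3.13087532e+00 -2.58036467e-01  1.52350382e-03] 4.623421550420514 [0.61407162 0.13243598 0.27875484]
322.26952517876896 322.84508131293825 201.14822462924315 -0.03022238134799163 [[-0.0, 0.95, 0.3, 83.48], [1.0, 0.0, -0.0, -0.05], [-0.0, 0.3, -0.95, -160.78], [0.0, 0.0, 0.0, 1.0]]
```

View pics/w1.png

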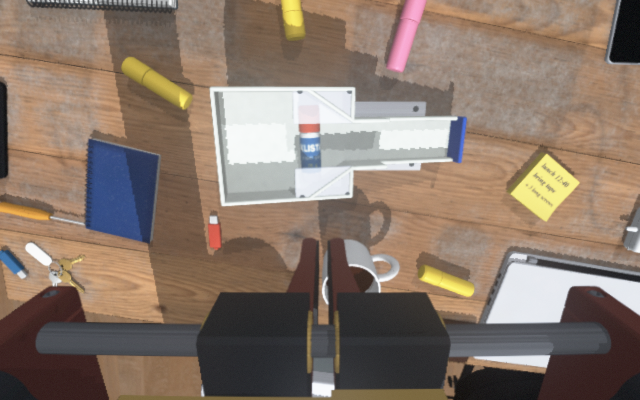

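The wrist view shows the dispenser with back corners at (211, 88) and (221, 205), and the blue stop at (460, 140). The stick lies across at (310, 135) with its orange end up. I'll refit the pose with these points and work out the pushing moves.

```bash
cat >> h.py <<'E'
def wristT(o_p,o_r,d):
    T=np.eye(4);T[:3,:3]=R.from_rotvec(o_r).as_matrix();T[:3,3]=o_p;return T@d["tool_from_camera"]
def go(Tpos,Rm):   # shift (cm) and turn (deg) from the measured pose
    o=ctrl.get_obs(); return ((Tpos-o["ee_pos"])/10).round(2), np.degrees((Rm*R.from_rotvec(o["orientation"]).inv()).as_rotvec()).round(1)
E
python3 - <<'E'
from h import *
from scipy.optimize import least_squares
d=load("pics/w1.png"); o=np.load("pics/w1_o.npz"); Tw=wristT(o["p"],o["r"],d)
g=cv2.cvtColor(d["image"],cv2.COLOR_RGB2GRAY)
pts=[(211,88),(220.5,205),(354.5,88),(353,200)]
c=cv2.cornerSubPix(g,np.array(pts,np.float32)[:,None],(4,4),(-1,-1),(3,30,.01))[:,0]; print(c)
L3=[chute(-5,67,40),chute(-5,-67,40),chute(157,67,38),chute(157,-67,38)]
hs=cv2.cvtColor(d["image"],cv2.COLOR_RGB2HSV); m=cv2.inRange(hs,(105,120,60),(130,255,255)); m[:,:440]=0;m[:,480:]=0;m[:100]=0;m[180:]=0
v,u=np.nonzero(m); print("stop",u.min(),u.max(),v.min(),v.max(),u.mean(),v.mean())
W=np.array([onz(d,*p,q[2],Tw)[:2] for p,q in zip(pts,L3)]); L=np.array(L3)[:,:2]
f=lambda x:((R.from_euler('z',x[2]).as_matrix()[:2,:2]@L.T).T+x[:2]-W).ravel()
s=least_squares(f,[620,-25,-1.4]); print(s.x,np.degrees(s.x[2]),s.fun.reshape(-1,2).round(1).tolist())
for nm,x in(("w",s.x),("top",[618.7,-24.6,-1.4024])):
  T=frame(*x); print(nm,[project(d,(T@np.append(q,1))[:3],Tw).round(1).tolist() for q in L3+[chute(310,31,29),chute(310,-31,29)]])
  # stick
  m=cv2.inRange(hs,(0,150,90),(12,255,255)); m[:, :290]=0; m[:,330:]=0; m[:90]=0;m[160:]=0
  v,u=np.nonzero(m); b=onz(d,u.mean(),v.mean(),92,Tw); print("orange",u.mean(),u.min(),u.max(),v.min(),v.max(),(np.linalg.inv(T)@np.append(b,1)).round(1))
E
```

```text
Traceback (most recent call last):
cv2.error: OpenCV(4.12.0) :-1: error: (-5:Bad argument) in function 'cornerSubPix'
> Overload resolution failed:
>  - Layout of the output array corners is incompatible with cv::Mat
>  - Expected Ptr<cv::UMat> for argument 'corners'
```

```bash
python3 - <<'E'
from h import *
from scipy.optimize import least_squares
d=load("pics/w1.png"); o=np.load("pics/w1_o.npz"); Tw=wristT(o["p"],o["r"],d)
pts=[(211,88),(220.5,205),(354.5,88),(353,200)]
L3=[chute(-5,67,40),chute(-5,-67,40),chute(157,67,38),chute(157,-67,38)]
hs=cv2.cvtColor(d["image"],cv2.COLOR_RGB2HSV); m=cv2.inRange(hs,(105,120,60),(130,255,255)); m[:,:440]=0;m[:,480:]=0;m[:100]=0;m[180:]=0
v,u=np.nonzero(m); print("stop",u.min(),u.max(),v.min(),v.max(),u.mean(),v.mean())
W=np.array([onz(d,*p,q[2],Tw)[:2] for p,q in zip(pts,L3)]); L=np.array(L3)[:,:2]
f=lambda x:((R.from_euler('z',x[2]).as_matrix()[:2,:2]@L.T).T+x[:2]-W).ravel()
s=least_squares(f,[620,-25,-1.4]); print(s.x,np.degrees(s.x[2]),s.fun.reshape(-1,2).round(1).tolist())
m=cv2.inRange(hs,(0,150,90),(12,255,255)); m[:, :290]=0; m[:,330:]=0; m[:90]=0;m[160:]=0
v,u=np.nonzero(m); b=onz(d,u.mean(),v.mean(),92,Tw)
for nm,x in(("w",s.x),("top",[618.7,-24.6,-1.4024])):
  T=frame(*x); print(nm,[project(d,(T@np.append(q,1))[:3],Tw).round(1).tolist() for q in L3+[chute(310,31,29),chute(310,-31,29)]])
  print("orange",u.mean(),u.min(),u.max(),v.min(),v.max(),(np.linalg.inv(T)@np.append(b,1)).round(1))
E
```

```text
stop 458 466 118 162 461.40860215053766 138.08602150537635
[617.87622692 -27.37826064  -1.4161166 ] -81.13750471746174 [[1.3, 1.4], [-2.4, -0.2], [-0.1, -2.3], [1.2, 1.1]]
w [[209.7, 86.5], [220.5, 207.0], [356.5, 88.4], [352.3, 199.0], [464.2, 119.7], [458.0, 166.0]]<stdin>:12: RuntimeWarning: Mean of empty slice.
  ret = ret.dtype.type(ret / rcount)
<stdin>:15: RuntimeWarning: Mean of empty slice.
Traceback (most recent call last):
ValueError: zero-size array to reduction operation minimum which has no identity
```

```bash
cat >> h.py <<'E'
D=frame(618.3,-26,-1.405)
s12,c12=np.sin(np.radians(12)),np.cos(np.radians(12))
RA=R.from_matrix(D[:3,:3]@np.array([[0,c12,-s12],[1,0,0],[0,-s12,-c12]]))   # stick across: fingers close along the slope
RB=R.from_matrix(D[:3,:3]@np.array([[-c12,0,-s12],[0,1,0],[s12,0,-c12]]))   # fingers close across
cw=lambda u,y,h:(D@np.append(chute(u,y,h),1))[:3]
E
python3 - <<'E'
from h import *
p=[cw(142,0,90),cw(142,0,8),cw(81,0,8),cw(95,0,8),cw(95,0,80)]
print(p[0],*go(p[0],RA)); [print(((b-a)/10).round(2)) for a,b in zip(p,p[1:])]
E
```

```text
[619.29171398 -31.92661137 143.50982397] [  3.32  -2.84 -17.88] [11.8  2.  -0.3]
[-0.28  1.68 -8.02]
[-0.98  5.88  1.27]
[ 0.23 -1.35 -0.29]
[ 0.25 -1.48  7.04]
```

Request:
{"method": "servo_tool", "body": {"increments": [[1.1, -0.9, -4, 6, 1, 0, -1], [2.2, -1.9, -8, 11.8, 2, -0.3, -1], [3.3, -2.8, -12, 11.8, 2, -0.3, -1], [3.3, -2.8, -16, 11.8, 2, -0.3, -1], [3.3, -2.8, -17.9, 11.8, 2, -0.3, -1], [3.3, -2.8, -17.9, 11.8, 2, -0.3, -1]]}}

```text
t: 2.57
ee_pos: [615.7, -31.3, 138.0]
orientation: [-2.921, -0.242, 0.039]
ft_force: [-0.5, 0.2, -0.4]
width: 0.5
grasp_force: 0.0
```

```bash
python3 - <<'E'
from h import *
o=ctrl.get_obs(); print(o["ee_pos"],o["ft_force"],*go(cw(142,0,8),RA)); d=save("wrist","pics/w2.png"); np.savez("pics/w2_o.npz",p=o["ee_pos"],r=o["orientation"])
Tw=wristT(o["ee_pos"],o["orientation"],d)
im=d["image"].copy()[:,:,::-1].copy()
for u,y,h in[(-5,67,40),(-5,-67,40),(157,67,38),(157,-67,38),(310,31,29),(310,-31,29),(84,26,38),(84,-26,38),(105,0,27),(120,0,0)]:
    q=project(d,cw(u,y,h),Tw); cv2.circle(im,tuple(int(round(a)) for a in q),2,(255,0,255),-1)
cv2.imwrite("pics/w2a.png",im)
E
```

```text
[615.67385675 -31.30168961 138.02684552] [-0.53256919  0.21517036 -0.42563125] [ 0.08  1.62 -7.47] [-0.1 -0.5 -0. ]
```

View pics/w2a.png

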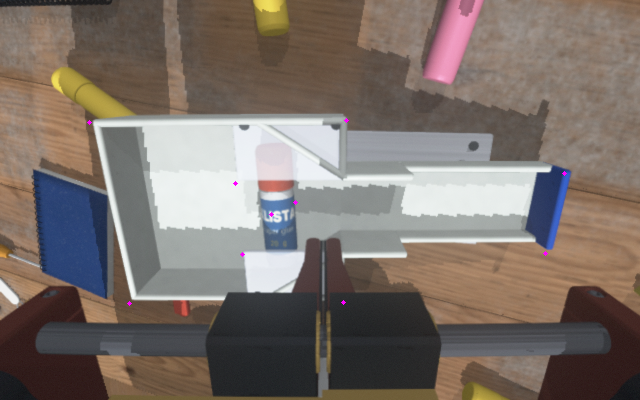

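The overlay matches the picture to about 3 mm. The true slot midline is about 1.5 mm further up the image, so I shift D. The stick's middle at (277, 200) is at u≈109. Now down through the slot.

```bash
sed -i 's/^D=.*/D=frame(619.8,-25.8,-1.405)/' h.py; python3 - <<'E'
from h import *
print(*go(cw(144,0,8),RA)); p=[cw(144,0,8),cw(82,0,8)]; print((p[1]-p[0])/10)
E
```

```text
[ 0.08  1.44 -7.83] [-0.  -0.3  0. ]
[-1.00087417  5.98135391  1.28905248]
```

Request:
{"method": "servo_tool", "body": {"increments": [[0, 0.3, -2, 0, 0, 0, -1], [0, 0.7, -4, 0, 0, 0, -1], [0.1, 1.1, -6, 0, 0, 0, -1], [0.1, 1.4, -7.8, 0, 0, 0, -1], [0.1, 1.4, -7.8, 0, 0, 0, -1], [0.1, 1.4, -7.8, 0, 0, 0, -1]]}}

```text
t: 3.12
ee_pos: [621.2, -17.1, 67.2]
orientation: [-2.923, -0.242, 0.024]
ft_force: [0.2, 0.7, 0.2]
width: 0.7
grasp_force: 0.0
```

Request:
{"method": "servo_tool", "body": {"increments": [[-0.1, 0.6, 0.13, 0, 0, 0, -1], [-0.2, 1.2, 0.26, 0, 0, 0, -1], [-0.3, 1.8, 0.39, 0, 0, 0, -1], [-0.4, 2.4, 0.52, 0, 0, 0, -1], [-0.5, 3.0, 0.65, 0, 0, 0, -1], [-0.6, 3.6, 0.78, 0, 0, 0, -1], [-0.7, 4.2, 0.9, 0, 0, 0, -1], [-0.8, 4.8, 1.03, 0, 0, 0, -1], [-0.9, 5.4, 1.16, 0, 0, 0, -1], [-1.0, 6.0, 1.29, 0, 0, 0, -1], [-1.0, 6.0, 1.29, 0, 0, 0, -1], [-1.0, 6.0, 1.29, 0, 0, 0, -1]]}}

```text
t: 4.12
ee_pos: [610.2, 43.0, 78.6]
orientation: [-2.923, -0.24, 0.026]
ft_force: [0.1, 0.0, 0.2]
width: 0.1
grasp_force: 0.0
```

```bash
python3 - <<'E'
from h import *
o=ctrl.get_obs(); print(o["ee_pos"],o["ft_force"]); print("tip", np.linalg.inv(D)@np.append(o["ee_pos"],1))
p=[cw(82,0,8),cw(90,0,8),cw(90,0,80),cw(54,0,90)]; print(*go(p[0],RA)); [print(((b-a)/10).round(2)) for a,b in zip(p,p[1:])]
E
```

```text
[610.203242    43.02320672  78.55088656] [0.05993214 0.01864951 0.17457982]
tip [-69.46327862   1.89326995  78.55088656   1.        ]
[-0.19 -0.01 -0.28] [ 0.  -0.   0.1]
[ 0.13 -0.77 -0.17]
[ 0.25 -1.48  7.04]
[-0.55  3.27  1.73]
```

Request:
{"method": "servo_tool", "body": {"increments": [[0.1, -0.8, -0.1, 0, 0, 0, -1], [0.2, -1.4, 2.5, 0, 0, 0, -0.2], [0.3, -2.1, 6, 0, 0, 0, 0.2], [0.3, -1.0, 9, 0, 0, 0, 0.2], [0, 1, 10, 0, 0, 0, 0.2], [0, 1, 10, 0, 0, 0, 0.2], [0, 1, 10, 0, 0, 0, 0.2]]}}

```text
t: 4.7
ee_pos: [610.6, 52.2, 179.0]
orientation: [-2.924, -0.24, 0.024]
ft_force: [-0.4, 1.4, -0.9]
width: 36.9
grasp_force: 0.0
```

```bash
cat >> h.py <<'E'
def stick(fn,h=27,box=None):  # colours of the stick in the wrist view -> chute (u,y) at height h
    o=ctrl.get_obs(); d=save("wrist",fn); np.savez(fn+"_o.npz",p=o["ee_pos"],r=o["orientation"]); Tw=wristT(o["ee_pos"],o["orientation"],d)
    hs=cv2.cvtColor(d["image"],cv2.COLOR_RGB2HSV)
    Di=np.linalg.inv(D); out={}
    for n,(lo,hi) in dict(orange=((0,130,110),(9,255,255)),blue=((98,110,70),(116,255,255))).items():
        m=cv2.inRange(hs,lo,hi); m[290:]=0
        for c in cv2.findContours(m,0,2)[0]:
            if cv2.contourArea(c)<150: continue
            r=cv2.minAreaRect(c); a,b=ray(d,*r[0],Tw); a=(Di@np.append(a,1))[:3]; b=Di[:3,:3]@b
            nn=np.array([s12,0,c12]); t=(h-nn@(a-[-151.6,0,85]))/(nn@b); q=a+t*b
            print(n,np.round(r[0],1),np.round(r[1],1),round(r[2],1),"u",round((q-[-151.6,0,85])@[c12,0,-s12],1),"y",round(q[1],1))
    return d
E
python3 - <<'E'
from h import *
o=ctrl.get_obs(); print(o["t"],o["ee_pos"],o["width"]); stick("pics/w3.png")
E
```

```text
4.7 [610.57746827  52.24415793 179.03272404] 36.9067012449777
orange [330. 175.] [26. 38.] 0.0 u 57.9 y 31.4
blue [329.5 236.5] [25. 31.] 0.0 u 57.7 y -19.8
blue [150.9 233. ] [ 74.8 108.8] 6.1 u -88.2 y -16.4
blue [626.7 206.9] [34.6 72.7] 15.7 u 299.8 y 4.7
```

View pics/w3.png

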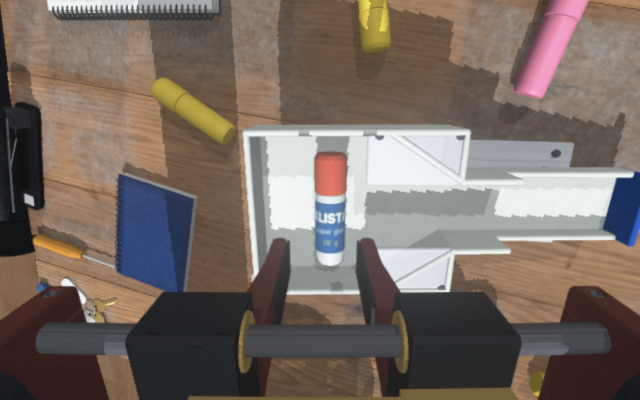

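The stick sits straight across the hopper at px (330, 208), clear of the guards, with its orange end up. Now the grasp.

```bash
python3 - <<'E'
from h import *
o=ctrl.get_obs(); print(o["width"],o["t"])
p=[cw(57,3,60),cw(57,3,3)]; print(*go(p[0],RA)); print(*go(p[1],RA)); print(cw(57,3,100)-p[1])
E
```

```text
41.34624519998106 4.75
[-0.1   0.5  -4.62] [ 0.1 -0.1  0.1]
[ -0.29   1.67 -10.19] [ 0.1 -0.1  0.1]
[  3.32838874 -19.89088291  94.88031727]
```

Request:
{"method": "servo_tool", "body": {"increments": [[-0.1, 0.5, -3, 0, 0, 0, 0.2], [-0.1, 0.5, -4.6, 0, 0, 0, 0.2], [-0.1, 0.5, -4.6, 0, 0, 0, 0.2], [-0.2, 1.0, -7, 0, 0, 0, 0.2], [-0.3, 1.4, -9, 0, 0, 0, 0.2], [-0.3, 1.7, -10.2, 0, 0, 0, 0.2], [-0.3, 1.7, -10.2, 0, 0, 0, 0.2], [-0.3, 1.7, -10.2, 0, 0, 0, -1], [-0.3, 1.7, -10.2, 0, 0, 0, -1], [-0.3, 1.7, -10.2, 0, 0, 0, -1], [-0.3, 1.7, -10.2, 0, 0, 0, -1], [-0.3, 1.7, -10.2, 0, 0, 0, -1], [-0.3, 1.7, -10.2, 0, 0, 0, -1]]}}

```text
t: 5.83
ee_pos: [607.7, 69.4, 77.2]
orientation: [-2.924, -0.239, 0.024]
ft_force: [-0.5, -1.1, 4.2]
width: 26.1
grasp_force: 30.0
```

```bash
cat >> h.py <<'E'
RV=R.from_matrix(D[:3,:3]@np.array([[0,1,0],[1,0,0],[0,0,-1.]]))
E
python3 - <<'E'
from h import *
print(*go(np.array([481,298,180]),RV))
E
```

```text
[-12.67  22.86  10.28] [-11.8  -1.9   0.1]
```

Request:
{"method": "servo_tool", "body": {"increments": [[0.1, -0.4, 2, 0, 0, 0, -1], [0.2, -0.9, 4.5, 0, 0, 0, -1], [0.3, -1.5, 7, 0, 0, 0, -1], [0.4, -2, 9.5, 0, 0, 0, -1], [0.4, -2, 10.5, 0, 0, 0, -1], [0.4, -2, 10.5, 0, 0, 0, -1]]}}

```text
t: 6.33
ee_pos: [613.0, 49.4, 184.2]
orientation: [-2.924, -0.239, 0.018]
ft_force: [-0.0, -0.2, 0.3]
width: 26.2
grasp_force: 30.0
```

Request:
{"method": "servo_tool", "body": {"increments": [[-1.2, 2.3, 0, -2, -0.3, 0, -1], [-3, 5.5, 0, -5, -0.8, 0, -1], [-4.8, 9, 0, -8, -1.3, 0, -1], [-6.6, 12.5, 0, -11.8, -1.9, 0, -1], [-8.4, 16, 0, -11.8, -1.9, 0, -1], [-10.2, 19.5, 0, -11.8, -1.9, 0, -1], [-12, 23, 0, -11.8, -1.9, 0, -1], [-13.1, 24.9, -2, -11.8, -1.9, 0, -1], [-13.1, 24.9, -5, -11.8, -1.9, 0, -1], [-13.1, 24.9, -8, -11.8, -1.9, 0, -1], [-13.1, 24.9, -11, -11.8, -1.9, 0, -1], [-13.1, 24.9, -14, -11.8, -1.9, 0, -1], [-13.1, 24.9, -14, -11.8, -1.9, 0, -1], [-13.1, 24.9, -14, -11.8, -1.9, 0, -1], [-13.1, 24.9, -14, -11.8, -1.9, 0, -1]]}}

```text
t: 7.58
ee_pos: [480.3, 298.7, 41.9]
orientation: [-3.131, -0.256, 0.002]
ft_force: [0.0, 0.7, 0.4]
width: 26.3
grasp_force: 30.0
```

```bash
python3 - <<'E'
from h import *
o=ctrl.get_obs(); print(o["ee_pos"],o["width"],o["qpos"].round(2),*go(np.array([481,298,15]),RV))
E
```

```text
[480.34346653 298.73184074  41.90985666] 26.30564640948582 [0.53 0.6  1.85 0.   0.69 1.94] [ 0.07 -0.07 -2.69] [-0.  -0.1  0.1]
```

Request:
{"method": "servo_tool", "body": {"increments": [[0, 0, -0.8, 0, 0, 0, -1], [0, 0, -1.5, 0, 0, 0, -1], [0, 0, -2.0, 0, 0, 0, -1], [0, 0, -2.3, 0, 0, 0, -1], [0, 0, -2.5, 0, 0, 0, -1], [0, 0, -2.7, 0, 0, 0, -1], [0, 0, -2.7, 0, 0, 0, -1], [0, 0, -2.7, 0, 0, 0, -1]]}}

```text
t: 8.25
ee_pos: [480.5, 298.6, 14.7]
orientation: [-3.131, -0.256, 0.001]
ft_force: [-0.1, -0.5, 0.7]
width: 26.1
grasp_force: 30.0
```

Request:
{"method": "servo_tool", "body": {"increments": [[0, 0, -0.1, 0, 0, 0, -1], [0, 0, -0.15, 0, 0, 0, -1], [0, 0, -0.15, 0, 0, 0, -1]]}}

```text
t: 8.5
ee_pos: [480.5, 298.6, 14.6]
orientation: [-3.131, -0.256, 0.001]
ft_force: [-5.1, -3.7, 18.2]
width: 26.4
grasp_force: 30.0
```

Contact with the notebook. Release it, then rise and look.

Request:
{"method": "servo_tool", "body": {"increments": [[0, 0, 0, 0, 0, 0, 0.2], [0, 0, 0, 0, 0, 0, 0.2], [0, 0, 0, 0, 0, 0, 0.2], [0, 0, 0, 0, 0, 0, 0.2], [0, 0, 0, 0, 0, 0, 0.2], [0, 0, 2, 0, 0, 0, 0.2], [0, 0, 5, 0, 0, 0, 0.2], [-2, 0, 8, 0, 0, 0, 0.2], [-5, 0, 12, 0, 0, 0, 0.2], [-5, 0, 12, 0, 0, 0, 0.2], [-5, 0, 12, 0, 0, 0, 0.2]]}}

```text
t: 9.42
ee_pos: [430.3, 299.3, 135.2]
orientation: [-3.129, -0.258, -0.003]
ft_force: [0.2, 0.9, 0.5]
width: 52.6
grasp_force: 0.0
```

```bash
cat >> h.py <<'E'
def orange(fn,z):
    o=ctrl.get_obs(); d=save("wrist",fn); Tw=wristT(o["ee_pos"],o["orientation"],d)
    hs=cv2.cvtColor(d["image"],cv2.COLOR_RGB2HSV)
    for n,(lo,hi) in dict(orange=((0,130,110),(9,255,255)),white=((0,0,205),(179,35,255)),blue=((98,110,70),(112,255,255))).items():
        m=cv2.inRange(hs,lo,hi); m[290:]=0
        for c in cv2.findContours(m,0,2)[0]:
            if cv2.contourArea(c)<150: continue
            r=cv2.minAreaRect(c); print(n,np.round(r[0],1),np.round(r[1],1),round(r[2],1),"world",onz(d,*r[0],z,Tw).round(1))
            if n=="orange": print("  ends",[onz(d,*p,z,Tw)[:2].round(1).tolist() for p in cv2.boxPoints(r)])
E
python3 - <<'E'
from h import *
o=ctrl.get_obs(); print(o["t"],o["ee_pos"],o["width"]); orange("pics/w4.png",33)
E
```

```text
9.4167 [430.32454618 299.31121919 135.17081534] 52.60165320946623
orange [476.  215.9] [21.2 46.1] 11.3 world [438.4 164.9  33. ]
  ends [[417.5, 172.2], [459.2, 176.8], [458.6, 157.8], [416.6, 152.4]]
orange [334.  108.5] [39. 30.] 90.0 world [506.9 303.1  33. ]
  ends [[519.4, 317.1], [523.2, 294.2], [494.0, 288.7], [490.1, 312.4]]
white [174.6 257.7] [74.7 30.7] 54.7 world [354.4 424.3  33. ]
white [335.  196.5] [11. 20.] 90.0 world [435.8 289.8  33. ]
white [230.  189.6] [61.8  3.7] 12.2 world [427.3 378.8  33. ]
white [105.   94.4] [19.9 15.6] 13.0 world [489.2 483.1  33. ]
white [596.5  50.5] [101.  45.] 90.0 world [583.5 112.3  33. ]
blue [114.9 260.3] [45.5 18.4] 49.8 world [342.1 479.6  33. ]
blue [333.1 141.3] [106.4 151. ] 11.0 world [481.5 299.4  33. ]
```

View pics/w4.png

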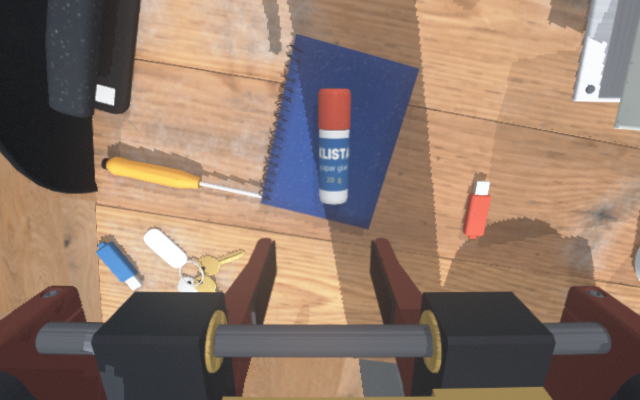

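The stick lies on the notebook, with the orange cap at (334, 108), i.e. world (507, 303), and the white end at (335, 196). I'll regrip it by the cap.

Request:
{"method": "servo_tool", "body": {"increments": [[3, 0.2, -1, 0, 0, 0, 0.2], [6, 0.3, -3, 0, 0, 0, 0.2], [7.8, 0.4, -6, 0, 0, 0, 0.2], [7.8, 0.4, -9, 0, 0, 0, 0.2], [7.8, 0.4, -11, 0, 0, 0, 0.2], [7.8, 0.4, -12.1, 0, 0, 0, 0.2], [7.8, 0.4, -12.1, 0, 0, 0, 0.2], [7.8, 0.4, -12.1, 0, 0, 0, 0.2], [7.8, 0.4, -12.1, 0, 0, 0, -1], [7.8, 0.4, -12.1, 0, 0, 0, -1], [7.8, 0.4, -12.1, 0, 0, 0, -1], [7.8, 0.4, -12.1, 0, 0, 0, -1], [7.8, 0.4, -12.1, 0, 0, 0, -1], [7.8, 0.4, -12.1, 0, 0, 0, -1]]}}

```text
t: 10.63
ee_pos: [508.2, 302.3, 11.3]
orientation: [3.131, 0.256, -0.003]
ft_force: [-0.2, 0.2, -1.0]
width: 26.3
grasp_force: 30.0
```

Request:
{"method": "servo_tool", "body": {"increments": [[0, 0, 1, 0, 0, 0, -1], [0, 0, 2.5, 0, 0, 0, -1], [0, 0, 5, 0, 0, 0, -1], [0, 0, 8, 0, 0, 0, -1], [0, 0, 11, 0, 0, 0, -1], [0, 0, 14, 0, 0, 0, -1], [0, 0, 17, 0, 0, 0, -1], [0, 0, 19, 0, 0, 0, -1], [0, 0, 19, 0, 0, 0, -1]]}}

```text
t: 11.38
ee_pos: [510.5, 303.8, 207.4]
orientation: [-3.128, -0.256, -0.01]
ft_force: [0.1, 0.7, 0.3]
width: 26.6
grasp_force: 30.0
```

```bash
python3 - <<'E'
from h import *
o=ctrl.get_obs(); print(o["ee_pos"],o["width"],o["grasp_force"],o["qpos"].round(2)); save("top","pics/t2.png")
p=cw(67,0,110); RBz=R.from_euler('z',90,degrees=True)*RV
print(p,*go(p,RBz)); print(np.degrees((RB*RBz.inv()).as_rotvec()).round(1), cw(67,0,3)-p)
E
```

```text
[510.52277144 303.84541265 207.36024435] 26.599922792742856 29.957904517650604 [0.52 0.39 1.72 0.   1.02 1.92]
[609.37063081  36.52726327 178.6661528 ] [  9.99 -26.67  -2.61] [-0.2  0.  90.2]
[11.8  2.   0. ] [  -3.6715216    21.94148939 -104.66179328]
```

Request:
{"method": "servo_tool", "body": {"increments": [[0.7, -2, 0, 0, 0, 7, -1], [1.5, -4, 0, 0, 0, 14, -1], [2.2, -6, 0, 0, 0, 21, -1], [3, -8, 0, 0, 0, 28, -1], [3.7, -10, 0, 0, 0, 35, -1], [4.5, -12, 0, 0, 0, 42, -1], [5.2, -14, 0, 0, 0, 49, -1], [6, -16, 0, 0, 0, 56, -1], [6.7, -18, 0, 0, 0, 63, -1], [7.5, -20, 0, 0, 0, 70, -1], [8.2, -22, 0, 0, 0, 77, -1], [9, -24, 0, 0, 0, 84, -1], [10, -26.7, 0, 0, 0, 90.2, -1], [10, -26.7, 0, 0, 0, 90.2, -1], [10, -26.7, 0, 0, 0, 90.2, -1]]}}

```text
t: 12.68
ee_pos: [607.5, 34.4, 200.3]
orientation: [-2.033, -2.393, 0.005]
ft_force: [-0.8, -0.4, -0.3]
width: 26.7
grasp_force: 30.0
```

```bash
python3 - <<'E'
from h import *
o=ctrl.get_obs(); print(o["qpos"].round(2)); p=cw(67,0,90); print(*go(p,RB)); print(cw(67,0,20)-p)
E
```

```text
[ 0.04  0.43  1.68 -0.    1.04 -0.12]
[ 0.12  0.62 -4.12] [11.9  1.8  0.2]
[ -2.40193002  14.3542454  -68.47033205]
```

Request:
{"method": "servo_tool", "body": {"increments": [[0, 0.2, 0, 6, 0.9, 0.1, -1], [0.1, 0.6, 0, 11.9, 1.8, 0.2, -1], [0.1, 0.6, -2, 11.9, 1.8, 0.2, -1], [0.1, 0.6, -4.1, 11.9, 1.8, 0.2, -1], [0.1, 0.6, -4.1, 11.9, 1.8, 0.2, -1], [0.1, 0.6, -4.1, 11.9, 1.8, 0.2, -1]]}}

```text
t: 13.18
ee_pos: [607.6, 42.5, 159.6]
orientation: [-1.918, -2.273, -0.201]
ft_force: [0.9, -0.3, 0.1]
width: 26.6
grasp_force: 30.0
```

```bash
python3 - <<'E'
from h import *
o=ctrl.get_obs(); print(o["ee_pos"]); print(*go(cw(67,0,20),RB),*go(cw(67,0,3),RB)[:1])
save("scene","pics/s3.png"); save("top","pics/t3.png"); d=save("wrist","pics/w5.png")
a=cv2.imread("pics/t3.png")[140:240,240:400]; b=cv2.imread("pics/s3.png")[100:245,240:400]
c=np.zeros((600,800,3),np.uint8)
c[:300,:480]=cv2.resize(a,(480,300),interpolation=3); c[300:,:331]=cv2.resize(b,(331,300),interpolation=3)
c[300:,335:800]=cv2.resize(cv2.imread("pics/w5.png"),(465,300)); cv2.imwrite("pics/c5.png",c)
E
```

```text
[607.62683863  42.54737257 159.5994704 ]
[-0.13  1.24 -6.9 ] [-0.  -0.1 -0.2] [-0.19  1.59 -8.56]
```

View pics/c5.png

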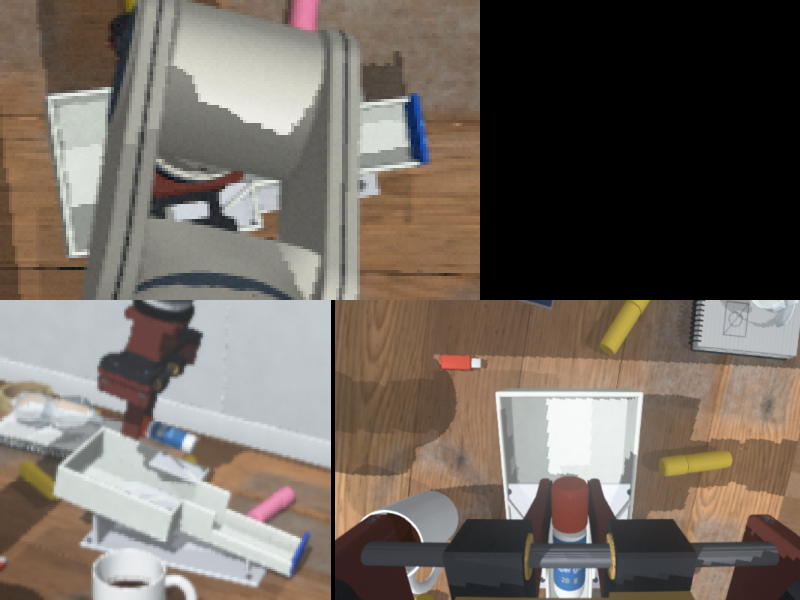

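The stick is held by its orange end in line with the chute, white end down the slope. Lower it.

Request:
{"method": "servo_tool", "body": {"increments": [[0, 0.3, -1.5, 0, 0, -0.1, -1], [-0.1, 0.6, -3.5, 0, 0, -0.2, -1], [-0.1, 0.9, -5.5, 0, 0, -0.2, -1], [-0.1, 1.2, -6.9, 0, 0, -0.2, -1], [-0.1, 1.4, -7.7, 0, 0, -0.2, -1], [-0.15, 1.5, -8.1, 0, 0, -0.2, -1], [-0.15, 1.5, -8.1, 0, 0, -0.2, -1], [-0.15, 1.5, -8.1, 0, 0, -0.2, -1]]}}

```text
t: 14.0
ee_pos: [608.5, 56.7, 81.0]
orientation: [-1.923, -2.274, -0.207]
ft_force: [0.4, 0.4, -0.5]
width: 26.1
grasp_force: 30.0
```

```bash
python3 - <<'E'
from h import *
o=ctrl.get_obs(); print(o["ee_pos"],o["ft_force"],*go(cw(67,0,3),RB))
E
```

```text
[608.4784036   56.67952127  80.98532166] [ 0.40310301  0.41015105 -0.54862043] [-0.28  0.18 -0.7 ] [ 0.   0.3 -0. ]
```

Request:
{"method": "servo_tool", "body": {"increments": [[-0.1, 0.1, -0.2, 0, 0, 0, -1], [-0.2, 0.1, -0.4, 0, 0, 0, -1], [-0.2, 0.1, -0.5, 0, 0, 0, -1], [-0.2, 0.1, -0.5, 0, 0, 0, -1]]}}

```text
t: 14.33
ee_pos: [605.8, 57.5, 75.2]
orientation: [-1.923, -2.273, -0.206]
ft_force: [0.0, -0.2, -0.8]
width: 26.3
grasp_force: 30.0
```

Request:
{"method": "servo_tool", "body": {"increments": [[0, 0, -0.1, 0, 0, 0, -1], [0, 0, -0.2, 0, 0, 0, -1], [0, 0, -0.2, 0, 0, 0, -1]]}}

```text
t: 14.58
ee_pos: [605.8, 57.5, 72.9]
orientation: [-1.923, -2.273, -0.205]
ft_force: [0.1, -0.2, -0.1]
width: 26.4
grasp_force: 30.0
```

Request:
{"method": "servo_tool", "body": {"increments": [[0, 0, -0.1, 0, 0, 0, -1], [0, 0, -0.15, 0, 0, 0, -1], [0, 0, -0.15, 0, 0, 0, -1]]}}

```text
t: 14.83
ee_pos: [605.8, 57.6, 71.4]
orientation: [-1.923, -2.273, -0.205]
ft_force: [-0.8, -0.3, -0.3]
width: 26.1
grasp_force: 30.0
```

Request:
{"method": "servo_tool", "body": {"increments": [[0, 0, -0.05, 0, 0, 0, 0.3], [0, 0, -0.05, 0, 0, 0, 0.3], [0, 0, -0.05, 0, 0, 0, 0.3], [0, 0, -0.05, 0, 0, 0, 0.3], [0, 0, -0.05, 0, 0, 0, 0.3], [0.1, -0.4, 2, 0, 0, 0, 0.3], [0.2, -0.9, 4, 0, 0, 0, 0.3], [0.2, -1.3, 6.5, 0, 0, 0, 0.3], [0.2, -1.3, 6.5, 0, 0, 0, -1], [0.1, 0, 8, 0, 0, 0, -1], [-0.4, 2.5, 8, 0, 0, 0, -1], [-0.5, 3.5, 8, 0, 0, 0, -1], [-0.5, 3.5, 8, 0, 0, 0, -1], [-0.5, 3.5, 8, 0, 0, 0, -1], [-0.5, 3.5, 8, 0, 0, 0, -1]]}}

```text
t: 16.08
ee_pos: [600.5, 92.1, 150.8]
orientation: [-1.922, -2.273, -0.204]
ft_force: [0.5, -0.1, 0.3]
width: 13.8
grasp_force: 0.0
```

```bash
python3 - <<'E'
from h import *
o=ctrl.get_obs(); print(o["t"],o["ee_pos"],o["width"]); stick("pics/w6.png"); save("scene","pics/s6.png")
a=cv2.imread("pics/s6.png")[130:245,250:400]; b=cv2.imread("pics/w6.png")
c=np.zeros((600,800,3),np.uint8); c[:300,:391]=cv2.resize(a,(391,300),interpolation=3); c[300:,:480]=cv2.resize(b,(480,300)); cv2.imwrite("pics/c6.png",c)
print(*go(cw(39,0,40),RB)); print(cw(39,0,8)-cw(39,0,40), cw(200,0,8)-cw(39,0,8))
E
```

```text
16.0833 [600.52051672  92.07437833 150.81971447] 13.832398453234928
orange [322.5 279.5] [19. 25.] 90.0 u 59.2 y -0.4
orange [163.1 132.8] [46.4 19.6] 2.0 u -45.7 y -100.7
blue [228.5  27.5] [ 55. 161.] 90.0 u -105.2 y -54.4
[ 0.17 -1.39 -3.5 ] [0.  0.2 0. ]
[ -1.09802515   6.56194075 -31.30072322] [  25.99044228 -155.32225473  -33.47378222]
```

View pics/c6.png

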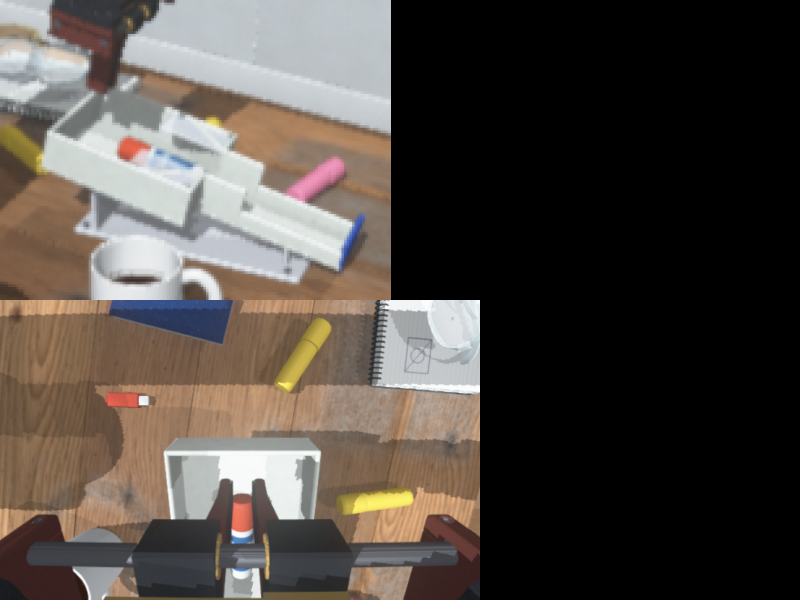

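The stick lies lengthwise: in the scene half of the crop its orange end is up the slope at (130, 150) and its label is between the guards. Next I go down behind it with shut fingers.

Request:
{"method": "servo_tool", "body": {"increments": [[0.1, -0.7, -1.7, 0, 0, 0, -1], [0.1, -0.7, -3.3, 0, 0, 0, -1], [0.1, -0.7, -3.3, 0, 0, 0, -1], [0, -0.3, -5, 0, 0, 0, -1], [0, 0, -6.5, 0, 0, 0, -1], [0, 0, -6.5, 0, 0, 0, -1], [0, 0, -6.5, 0, 0, 0, -1]]}}

```text
t: 16.77
ee_pos: [600.5, 92.3, 86.4]
orientation: [-1.923, -2.272, -0.204]
ft_force: [0.2, 0.3, -0.1]
width: 0.5
grasp_force: 0.0
```

```bash
python3 - <<'E'
from h import *
o=ctrl.get_obs(); print(o["t"],o["ee_pos"],o["width"],o["ft_force"])
for u in(32,110,195,203): print(u,*go(cw(u,0,8),RB))
E
```

```text
16.7667 [600.50682394  92.33761752  86.41193593] 0.5173668420415785 [ 0.23241264  0.28866662 -0.09115634]
32 [-0.03 -0.11 -0.02] [-0.   0.1 -0. ]
110 [ 1.23 -7.64 -1.65] [-0.   0.1 -0. ]
195 [  2.6  -15.84  -3.41] [-0.   0.1 -0. ]
203 [  2.73 -16.61  -3.58] [-0.   0.1 -0. ]
```

Request:
{"method": "servo_tool", "body": {"increments": [[0.1, -0.6, -0.13, 0, 0, 0, -1], [0.2, -1.2, -0.26, 0, 0, 0, -1], [0.3, -2.0, -0.43, 0, 0, 0, -1], [0.45, -2.8, -0.6, 0, 0, 0, -1], [0.6, -3.6, -0.78, 0, 0, 0, -1], [0.7, -4.4, -0.95, 0, 0, 0, -1], [0.85, -5.2, -1.12, 0, 0, 0, -1], [1.0, -6.0, -1.29, 0, 0, 0, -1], [1.1, -6.8, -1.46, 0, 0, 0, -1], [1.23, -7.6, -1.64, 0, 0, 0, -1], [1.37, -8.4, -1.81, 0, 0, 0, -1], [1.5, -9.2, -1.98, 0, 0, 0, -1], [1.63, -10, -2.15, 0, 0, 0, -1], [1.76, -10.8, -2.33, 0, 0, 0, -1], [1.9, -11.6, -2.5, 0, 0, 0, -1], [2.03, -12.4, -2.67, 0, 0, 0, -1], [2.16, -13.2, -2.84, 0, 0, 0, -1], [2.3, -14, -3.01, 0, 0, 0, -1], [2.4, -14.6, -3.14, 0, 0, 0, -1], [2.4, -14.6, -3.14, 0, 0, 0, -1]]}}

```text
t: 18.43
ee_pos: [625.1, -54.8, 54.9]
orientation: [-1.924, -2.272, -0.206]
ft_force: [0.3, 0.0, -0.4]
width: 0.4
grasp_force: 0.0
```

```bash
python3 - <<'E'
from h import *
o=ctrl.get_obs(); print(o["t"],o["ee_pos"],o["ft_force"]); print(*go(cw(203,0,8),RB))
E
```

```text
18.4333 [625.08144068 -54.7559273   54.89088342] [ 0.31073239  0.01006874 -0.35060274]
[ 0.27 -1.9  -0.43] [0.  0.2 0. ]
```

Request:
{"method": "servo_tool", "body": {"increments": [[0.05, -0.4, -0.08, 0, 0, 0, -1], [0.1, -0.8, -0.17, 0, 0, 0, -1], [0.2, -1.2, -0.26, 0, 0, 0, -1], [0.25, -1.6, -0.35, 0, 0, 0, -1], [0.27, -1.9, -0.41, 0, 0, 0, -1], [0.27, -1.9, -0.41, 0, 0, 0, -1]]}}

```text
t: 18.93
ee_pos: [627.6, -73.0, 50.9]
orientation: [-1.923, -2.273, -0.205]
ft_force: [0.3, 0.4, -0.8]
width: -0.1
grasp_force: 0.0
```

Request:
{"method": "servo_tool", "body": {"increments": [[0.02, -0.1, -0.02, 0, 0, 0, -1], [0.03, -0.2, -0.04, 0, 0, 0, -1], [0.03, -0.2, -0.04, 0, 0, 0, -1]]}}

```text
t: 19.18
ee_pos: [627.8, -74.5, 50.7]
orientation: [-1.923, -2.273, -0.206]
ft_force: [0.1, 0.2, -0.2]
width: 0.3
grasp_force: 0.0
```

Back off, lift clear, and look.

Request:
{"method": "servo_tool", "body": {"increments": [[-0.1, 0.8, 0.2, 0, 0, 0, -1], [-0.2, 1.3, 1.5, 0, 0, 0, -1], [-0.2, 1.3, 5, 0, 0, 0, -1], [-0.2, 1.3, 8, 0, 0, 0, -1], [-0.2, 5, 12, 0, 0, 0, -1], [-3, 9, 15, 0, 0, 0, -1], [-7, 13, 15, 0, 0, 0, -1], [-10, 17, 15, 0, 0, 0, -1], [-13, 21, 15, 0, 0, 0, -1], [-16, 25, 15, 0, 0, 0, -1], [-16, 25, 15, 0, 0, 0, -1], [-16, 25, 15, 0, 0, 0, -1]]}}

```text
t: 20.18
ee_pos: [464.2, 178.4, 201.8]
orientation: [-1.92, -2.274, -0.205]
ft_force: [1.0, 0.2, -0.1]
width: 0.4
grasp_force: 0.0
```

```bash
python3 - <<'E'
from h import *
d=save("top","pics/t7.png"); s=save("scene","pics/s7.png"); print(ctrl.get_obs()["t"],ctrl.get_obs()["ee_pos"])
a=cv2.imread("pics/t7.png")[150:235,250:400]; b=cv2.imread("pics/s7.png")[140:260,230:410]
c=np.zeros((600,750,3),np.uint8); c[:298,:525]=cv2.resize(a,(525,298),interpolation=3); c[300:,:450]=cv2.resize(b,(450,300),interpolation=3); cv2.imwrite("pics/c7.png",c)
hs=cv2.cvtColor(d["image"],cv2.COLOR_RGB2HSV); m=cv2.inRange(hs,(0,130,90),(9,255,255)); m[:,:300]=0;m[:,385:]=0;m[:165]=0;m[215:]=0
v,u=np.nonzero(m); print(len(u),u.min(),u.max(),v.min(),v.max())
for p in((u.min(),v.mean()),(u.max()+1,v.mean())): print((np.linalg.inv(D)@np.append(onz(d,*p,60),1)).round(1))
for uu in(216,310): print(project(d,cw(uu,0,20)).round(1))
E
```

```text
20.2833 [465.12972771 178.09112616 201.80211726]
120 343 355 183 193
[60.8 -0.7 60.   1. ]
[94.  -5.7 60.   1. ]
[344.1 187.4]
[378.3 182.9]
```

View pics/c7.png

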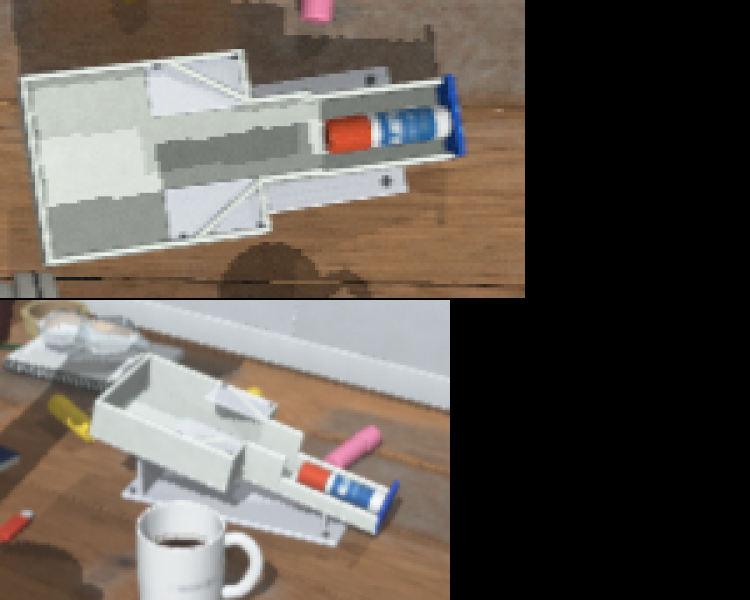

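The stick lies lengthwise in the bay. In the top crop its orange end is at (325, 133) and its white end touches the blue stop at (450, 120). The mug is still standing. Handing in.

```bash
python3 -c "
from workcell import ctrl
print(ctrl.close_job())"
```

```text
the job is handed in; nothing more can be done
None
```

I handed the job in at about 20 s of the 64 s: the last pictures show the glue stick lying lengthwise in the bay, white end against the blue stop and gripper clear; the hand-in returned no verdict.

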